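Sort levelling bolts on the pitch gauge

ROBOT

A 6-joint arm with a two-finger parallel gripper is mounted at the origin on the work surface. World frame = base frame: x ahead of the robot, y to its left, z up, the work surface at z = 0. Lengths are in m, angles in rad, forces in N, time in s.
With the tool pointing down it reaches from about 0.3 to 0.875 m from the base axis. Payload 6.4 kg.
Tool frame: the origin (TCP) lies at the very end of the fingers, on their centre line; the grasp point (between the pads) lies 19 mm behind it; z points along the fingers, y is the line along which they close (so a half turn about z gives the same grasp; the last joint's range is limited). The gripper opens to 85 mm and grips with 20 to 120 N. Pads are 22 mm wide; open, the fingers measure 114 mm over their backs; the gripper's body (76 mm by 85 mm) begins 54 mm behind the grasp point. The pads swing forward as they close: fully open they stand 13 mm farther back than shut.
Start: joints at [1.01, 0.181, 1.607, -0, 1.354, -0.206], TCP at [0.2, 0.539, 0.231] pointing down, gripper open.
Joint ranges: [-2.99, 2.99], [-0.89, 2.07], [0.3, 2.58], [-1.14, 4.28], [0, 2.63], [-3.12, 3.12]. Speed limits (rad/s): [2.57, 2.57, 3.01, 3.14, 3.14, 3.14].

INTERFACE

Orientations are given as a unit quaternion [w, x, y, z].
In Python, from bench import ctrl gives the robot as it stands.
- The arm moves only by the tool jog_arm, called after ">>>" by a JSON object that holds its "name" and its "arguments", one argument or row to a line. Schema: {"type":"object","properties":{"offsets":{"type":"object","properties":{"moves":{"type":"array","items":{"type":"array","items":{"type":"number"},"minItems":7,"maxItems":7},"minItems":1,"maxItems":10}},"additionalProperties":false,"required":["moves"]},"only":{"type":"string"},"quiet":{"type":"boolean"},"lines":{"type":"string"}},"required":["offsets"],"additionalProperties":false}. offsets is an object whose key "moves" holds a list of rows, 1 to 10 of them, each of 7 numbers: dx, dy, dz in m, then a rotation vector rx, ry, rz in rad, then the opening from 0.0 (shut) to 1.0 (fully open); each row is the pose to reach, as a shift and turn from the pose commanded when the call began, along the tool's axes at that moment; what a row does not reach only later rows make up. A row lasts 1/8 s, in which the tool goes at most 0.0625 m and 0.188 rad, less where a joint would pass 70% of its speed; a pose out of reach is approached as far as the arm can. The fingers move at their own pace and stop on an object; the grip force is fixed at half the most. Time passes only in rows, so rows that do not move let the fingers close. The tool returns the time, the measured TCP pose, the force, the opening and the grip force at its end. only (a regular expression) keeps the lines of the reply that match it, lines (a string "A,B") keeps lines A to B, and quiet returns only ok. Input that does not fit is refused with a message, and nothing moves.
- ctrl.get_obs(): the state, without advancing time (a new reading comes with each control period).
- ctrl.camera(name): name is "side" or "top" or "wrist"; returns the picture (480x640x3 uint8, blue, green, red); there is no depth.
- ctrl.camera_params(name): a dict with "fovy" (degrees; the focal length in pixels is half the picture's height over the tangent of half this angle, whatever the lens; pixels are square), "cx", "cy" (the principal point, pixels), "dist" ([k1, k2, p1, p2, k3] as OpenCV has them; the pictures are not rectified), "view" (4x4, takes a point from world to camera coordinates). Camera axes: x right, y up, looking along -z (the intrinsics and any distortion apply to the point x, -y, -z); pixel columns grow to the right and rows downward; lengths in m; the calibration is good to about 2 mm. A picture is of the moment at which its call begins: read the wrist's pose just before it. camera_params takes no time and is no camera call; for the wrist camera it gives the pose at the moment of the call.
- ctrl.hand_in(): hands the job in; it is judged then, once.
The state is a dict: "time_s": time; "q": joint angles; "dq": joint speeds; "joint_efforts": joint torques, N m; "eef_pos": TCP position; "eef_rot": TCP orientation; "wrist_force": force on the tool from outside, world axes, zero at the start; "torque": the same for the moment, N m; "opening": opening from 0.0 (shut) to 1.0 (fully open); "grasp_force": force on a finger pad.
Only numpy, scipy, OpenCV 4.12 (cv2) and the standard library are available. Lean on these libraries where they do the work, as an engineer would, in place of code of your own. Each camera call takes 0.05 s, during which the arm holds its last target. There are 200 camera calls.

TASK

Check the levelling bolts against the thread-pitch gauge: lay the bolt with the coarse thread in the notch of the gauge block with coarse teeth, and the bolt with the fine thread in the notch of the block with fine teeth. Each must lie level and fully down in its notch, its shank centred along the block and the head hanging clear off either end. Set the bolts down, do not drop them, and leave the smooth, unthreaded bolt where it lies.

Things in the scene. Friction and masses are not known exactly. Their poses are not given: they have to be found in the camera images.
- gauge_plate: Fixed black base plate, 110 x 180 x 8 mm; origin: centre of its underside. It carries two fixed aluminium gauge blocks side by side, 90 mm apart, notches parallel, along the plate's x; which block is on which side varies. A block is two leaves with a V notch, see the seats.
- coarse_bolt: Coarse-threaded bolt: broad rings 10 mm apart along the shank. Square-headed steel bolt lying on the bench, level to 2 degrees: shank 24 mm in diameter, 116 mm long; head 30 x 30 mm, 16 mm long; 0.3 to 0.5 kg, balance point 14 mm from the origin towards the head. Origin: middle of the shank, on its axis, 14 mm above the bench; x along the shank to the head, z up.
- fine_bolt: Fine-threaded bolt: narrow rings 4 mm apart along the shank. Square-headed steel bolt lying on the bench, level to 2 degrees: shank 24 mm in diameter, 116 mm long; head 30 x 30 mm, 16 mm long; 0.3 to 0.5 kg, balance point 14 mm from the origin towards the head. Origin: middle of the shank, on its axis, 14 mm above the bench; x along the shank to the head, z up.
- plain_bolt: Bystander to be left alone: smooth shank without any thread. Square-headed steel bolt lying on the bench, level to 2 degrees: shank 24 mm in diameter, 116 mm long; head 30 x 30 mm, 16 mm long; 0.3 to 0.5 kg, balance point 14 mm from the origin towards the head. Origin: middle of the shank, on its axis, 14 mm above the bench; x along the shank to the head, z up.
- coarse_gauge_seat (a point): Place of the shank's middle in the notch of the coarse gauge block: on the axis of a seated shank, midway between the block's leaves, 39 mm above the bench. x along the notch, z up. Two dark 5 mm tooth gaps to a leaf. Two leaves, each 20 mm long, 56 mm wide, 37 mm high over the bench, with a 90 degree V notch 30 mm wide at the top; a 50 mm gap between them lets the fingers down.
- fine_gauge_seat (a point): Place of the shank's middle in the notch of the fine gauge block: on the axis of a seated shank, midway between the block's leaves, 39 mm above the bench. x along the notch, z up. Five dark 2 mm tooth gaps to a leaf. Two leaves, each 20 mm long, 56 mm wide, 37 mm high over the bench, with a 90 degree V notch 30 mm wide at the top; a 50 mm gap between them lets the fingers down.

How it is judged:
By the outcome, as a careful person would: the job done as asked, in the order asked, and still so for the second after the job is handed in, with the robot touching nothing.
It also fails if it takes over 58 s, if anything falls off the work surface, if the arm or the gripper's body presses on something with over 40 N, if the wrist force passes 120 N, or if a joint passes its speed limit or range.

## Working session

There is one attempt and no reset: what is moved stays moved. The work goes in short steps, Python scripts to look and compute and a tool call to move; the robot and the scene stay as the last step left them, time stands still between calls to the robot, and variables do not carry over. Pictures are saved under pics/ and viewed, at most 10 in all, crops included, and the job is handed in when it is done.

```bash
ls; mkdir -p pics; python3 - <<'E'
from bench import ctrl
import cv2,numpy as np
for n in("top","side"):
    im=ctrl.camera(n); cv2.imwrite(f"pics/{n}0.png",im)
    p=ctrl.camera_params(n); print(n,p["fovy"],p["cx"],p["cy"],p["dist"],np.round(p["view"],3).tolist())
o=ctrl.get_obs(); print(o["time_s"],o["eef_pos"],o["eef_rot"],o["opening"])
E
```

```text
bench.py
pics
top 45.3152637528453 314.60449371683745 245.35433368999918 [-0.14861529  0.          0.          0.          0.        ] [[-0.015, -1.0, -0.005, 0.01], [0.99, -0.015, 0.137, -0.53], [-0.137, -0.003, 0.991, -1.086], [0.0, 0.0, 0.0, 1.0]]
side 48.38825376341494 312.44916185186605 236.07523617427 [-0.002126  0.        0.        0.        0.      ] [[0.942, -0.334, 0.007, -0.498], [0.163, 0.477, 0.863, -0.16], [-0.292, -0.813, 0.505, -0.883], [0.0, 0.0, 0.0, 1.0]]
0.1 [0.19945555 0.53877923 0.23047416] [-3.05801563e-04  1.76475325e-01  9.84304746e-01 -7.30028710e-04] 1.0003896425189214
```

View pics/top0.png

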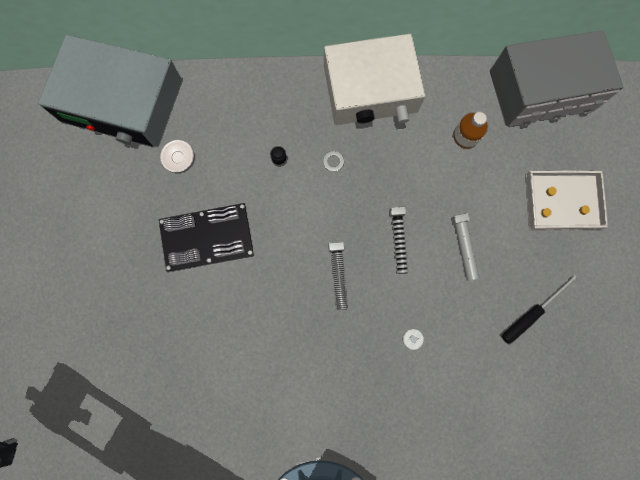

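View pics/side0.png

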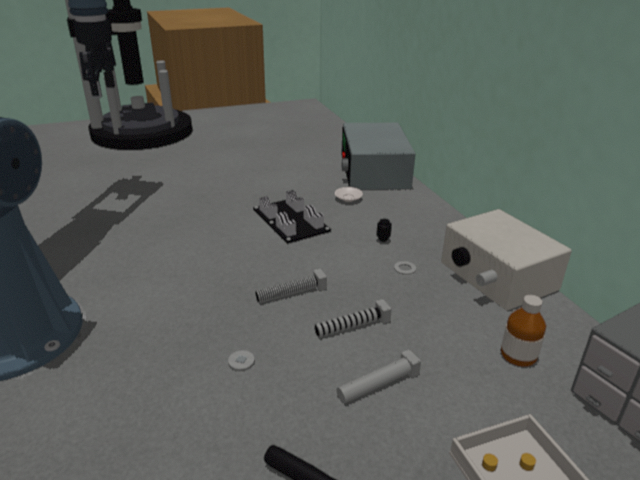

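Top view: the plate is at (206,237), with the fine-looking block on its left and the coarse on its right. The bolts, left to right, are fine (338,275), coarse (400,240) and plain (466,247). I'll enlarge crops to measure.

```bash
python3 - <<'E'
import cv2,numpy as np
t=cv2.imread("pics/top0.png"); s=cv2.imread("pics/side0.png")
def c(im,x,y,w,h,k): return cv2.resize(im[y:y+h,x:x+w],None,fx=k,fy=k,interpolation=cv2.INTER_CUBIC)
out=np.zeros((600,800,3),np.uint8)
a=c(t,155,198,100,75,4); b=c(t,320,200,100,115,4)[:,:400]
out[:300,:400]=a; out[:460,400:800]=b
out[300:600,:400]=c(s,245,185,100,75,4)
cv2.imwrite("pics/c1.png",out)
out=c(s,250,260,150,85,5);cv2.imwrite("pics/c2.png",out)
E
```

```text
(no output)
```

View pics/c1.png

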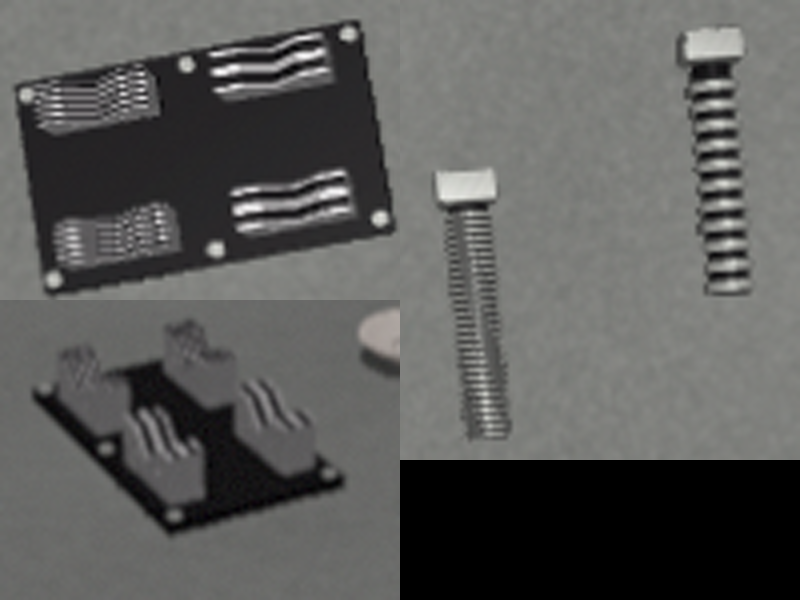

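View pics/c2.png

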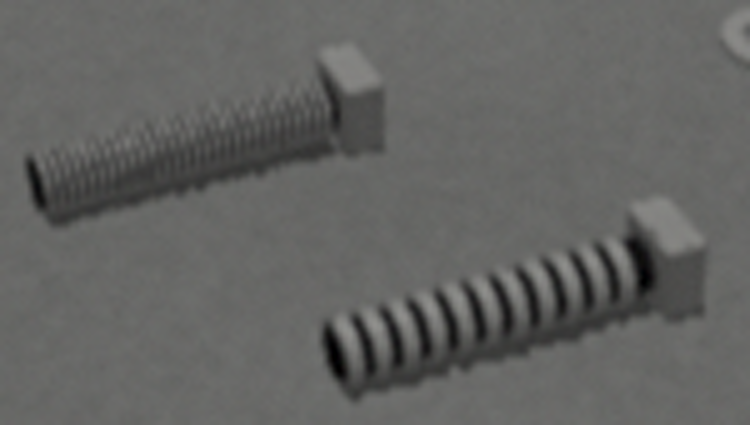

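Left block has five narrow gaps, so it is the fine one; the right has two broad gaps, so coarse. Crop 1 top-view pixels: coarse head top centre (711,45), tip (729,292); fine head top centre (466,186), tip (490,437); plate screws (27,94), (187,64), (348,33), (53,279), (216,249), (380,218). Crop 2 side-view pixels: coarse head (666,224), tip face (337,356); fine head (351,68), tip face (40,183). Now triangulating.

```bash
cat > h.py <<'E'
import numpy as np, cv2
from bench import ctrl
from scipy.spatial.transform import Rotation as R
def KDV(p):
    f=240/np.tan(np.radians(p["fovy"])/2)
    return np.array([[f,0,p["cx"]],[0,f,p["cy"]],[0,0,1]]),np.array(p["dist"]),np.diag([1.,-1,-1,1])@np.array(p["view"])
def ray(uv,p):
    K,D,V=KDV(p); n=cv2.undistortPoints(np.array([[uv]],float),K,D)[0,0]
    return -V[:3,:3].T@V[:3,3], V[:3,:3].T@np.array([*n,1])
def onz(uv,p,z):
    o,d=ray(uv,p); return o+d*(z-o[2])/d[2]
def proj(X,p):
    K,D,V=KDV(p); return cv2.projectPoints(np.array(X,float).reshape(-1,1,3),cv2.Rodrigues(V[:3,:3])[0],V[:3,3],K,D)[0][:,0]
def tri(ps):
    A=np.zeros((3,3));b=np.zeros(3)
    for uv,p in ps:
        o,d=ray(uv,p); d/=np.linalg.norm(d); M=np.eye(3)-np.outer(d,d); A+=M;b+=M@o
    return np.linalg.solve(A,b)
def tool(P,yaw):  # target TCP pos, y-axis... yaw of tool x axis, pointing down -> shift in present tool axes + rotvec
    o=ctrl.get_obs(); w,x,y,z=o["eef_rot"]; r=R.from_quat([x,y,z,w])
    c,s=np.cos(yaw),np.sin(yaw); T=R.from_matrix(np.array([[c,s,0],[s,-c,0],[0,0,-1]]))
    return np.round(r.inv().apply(np.array(P)-o["eef_pos"]),4), np.round((r.inv()*T).as_rotvec(),4)
E
python3 - <<'E'
from h import *
T,S=ctrl.camera_params("top"),ctrl.camera_params("side")
f=lambda x,y,k,x0,y0:((x+.5)/k-.5+x0,(y+.5)/k-.5+y0)
tb=lambda x,y:f(x-400,y,4,320,200); sb=lambda x,y:f(x,y,5,250,260)
tg=lambda x,y:f(x,y,4,155,198); sg=lambda x,y:f(x,y-300,4,245,185)
np.set_printoptions(precision=4,suppress=True)
for n,a,b,c,d in(("coarse",(711,45),(666,224),(729,292),(337,356)),("fine",(466,186),(351,68),(490,437),(40,183))):
    print(n,"tri",tri([(tb(*a),T),(sb(*b),S)]),tri([(tb(*c),T),(sb(*d),S)]))
    h=onz(tb(*a),T,.029);t=onz(tb(*c),T,.014); u=h-t;u[2]=0;print(h,t,np.linalg.norm(u),np.degrees(np.arctan2(u[1],u[0])),"mid",t+u/np.linalg.norm(u)*.058)
A=[(27,94),(187,64),(348,33),(53,279),(216,249),(380,218)]
P=np.array([onz(tg(*a),T,.009) for a in A]);print(P)
for a,b in(((380,218),(174,515)),((348,33),(328,473)),((53,279),(43,389)),((216,249),(106,448))):print("tri",tri([(tg(*a),T),(sg(*b),S)]))
c=P.mean(0);ux=P[:3].mean(0)-P[3:].mean(0);uy=P[[0,3]].mean(0)-P[[2,5]].mean(0)
print("c",c,np.degrees(np.arctan2(ux[1],ux[0])),np.degrees(np.arctan2(uy[1],uy[0]))-90)
o=ctrl.get_obs();w,x,y,z=o["eef_rot"];print(R.from_quat([x,y,z,w]).as_matrix())
print(ctrl.camera_params("wrist"))
E
```

```text
coarse tri [ 0.5979 -0.1632  0.028 ] [ 0.4761 -0.1706  0.0096]
[ 0.5981 -0.1632  0.029 ] [ 0.4761 -0.17    0.014 ] 0.12212565711878823 3.2020239205706647 mid [ 0.534  -0.1668  0.014 ]
fine tri [ 0.5288 -0.0398  0.028 ] [ 0.4064 -0.0499  0.0119]
[ 0.5292 -0.0399  0.029 ] [ 0.4065 -0.0498  0.014 ] 0.12306114296446899 4.630376569744498 mid [ 0.4643 -0.0451  0.014 ]
[[0.5888 0.3141 0.009 ]
 [0.6028 0.2315 0.009 ]
 [0.6173 0.1493 0.009 ]
 [0.4939 0.2986 0.009 ]
 [0.508  0.2155 0.009 ]
 [0.5224 0.1328 0.009 ]]
tri [0.5215 0.1332 0.0079]
tri [0.6161 0.1498 0.0076]
tri [0.4924 0.2993 0.0075]
tri [0.5071 0.2159 0.0083]
c [0.5555 0.2236 0.009 ] 9.580440768799285 9.782262897567065
[[-0.9377  0.3474 -0.0009]
 [ 0.3474  0.9377 -0.0013]
 [ 0.0003 -0.0015 -1.    ]]
{'fovy': 66.20119540831888, 'cx': 320.98688229166703, 'cy': 240.23487082505687, 'dist': array([-0.0698,  0.    ,  0.    ,  0.    ,  0.    ]), 'view': array([[ 0.347 ,  0.9379, -0.0016, -0.574 ],
       [-0.8913,  0.3292, -0.3118,  0.0398],
       [-0.2918,  0.1096,  0.9502, -0.3809],
       [ 0.    ,  0.    ,  0.    ,  1.    ]])}
```

```bash
python3 - <<'E'
from h import *
np.set_printoptions(precision=4,suppress=True)
p=ctrl.camera_params("wrist");o,d=ray((320,240),p);ob=ctrl.get_obs();w,x,y,z=ob["eef_rot"];r=R.from_quat([x,y,z,w])
ot,dt=r.inv().apply(o-ob["eef_pos"]),r.inv().apply(d); print(ot,dt)
yaw=np.radians(189.7);T=R.from_matrix([[np.cos(yaw),np.sin(yaw),0],[np.sin(yaw),-np.cos(yaw),0],[0,0,-1]])
a,b=T.apply(ot),T.apply(dt); H=.2
P=np.array([.5555,.2236,.03])-a-b*(H+a[2]-.03)/-b[2]; P[2]=H
print(P,tool(P,yaw))
E
```

```text
[ 0.0811 -0.0001 -0.1428] [-0.3115 -0.0026  0.9503]
[0.5342 0.221  0.2   ] (array([-0.4243, -0.1817,  0.0306]), array([-0.0014, -0.0007, -0.5241]))
```

>>> {"name": "jog_arm", "arguments": {
  "offsets": {"moves": [[-0.05,-0.02,0.0,0,0,-0.08,1],[-0.1,-0.045,0.01,0,0,-0.16,1],[-0.15,-0.065,0.01,0,0,-0.24,1],[-0.2,-0.09,0.02,0,0,-0.32,1],[-0.25,-0.11,0.02,0,0,-0.4,1],[-0.3,-0.13,0.03,0,0,-0.48,1],[-0.35,-0.15,0.03,0,0,-0.524,1],[-0.4,-0.17,0.03,0,0,-0.524,1],[-0.424,-0.182,0.03,0,0,-0.524,1],[-0.424,-0.182,0.03,0,0,-0.524,1]]}
}}

```text
time_s: 1.35
eef_pos: [0.535, 0.2195, 0.2006]
eef_rot: [-0.0, -0.083, 0.997, -0.0]
wrist_force: [-0.8, -0.2, 1.0]
opening: 1.002
grasp_force: 0.0
```

```bash
python3 - <<'E'
from h import *
p=ctrl.camera_params("wrist");im=ctrl.camera("wrist");cv2.imwrite("pics/w1.png",im)
np.save("w1v.npy",p["view"]);np.set_printoptions(precision=4,suppress=True)
u=np.radians(9.7);X=np.array([np.cos(u),np.sin(u),0]);Y=np.array([-X[1],X[0],0]);c=np.array([.5555,.2236,.037])
for s in(45,-45):
  for k in(35,-35): print(s,k,proj(c+Y*s/1e3+X*k/1e3,p))
E
```

```text
45 35 [[370.8814 278.158 ]]
45 -35 [[374.1218 202.4927]]
-45 35 [[271.854  278.4023]]
-45 -35 [[268.2024 202.7778]]
```

View pics/w1.png

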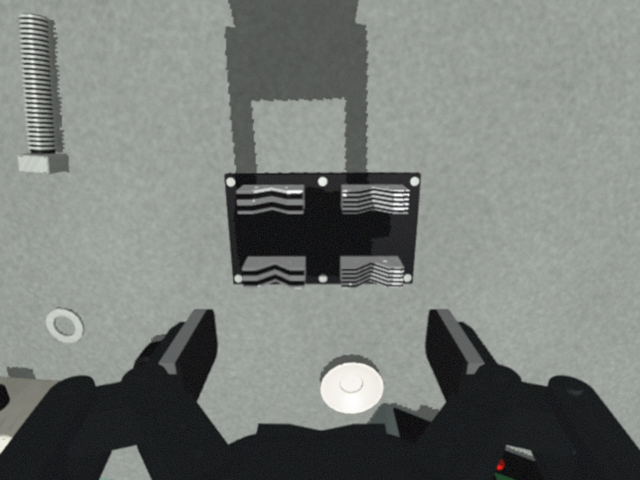

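The wrist view shows the plate at (225–420, 173–285), with the coarse block on the left (leaves near (270,200) and (272,271)) and the fine one on the right. I'll enlarge it.

```bash
python3 - <<'E'
import cv2
im=cv2.imread("pics/w1.png")[168:293,224:424];cv2.imwrite("pics/w1c.png",cv2.resize(im,None,fx=4,fy=4,interpolation=cv2.INTER_CUBIC))
E
```

```text
(no output)
```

View pics/w1c.png

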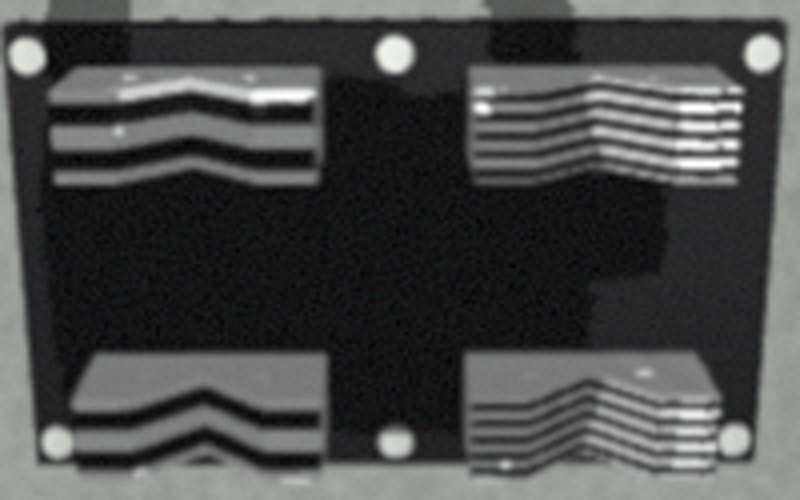

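Wrist crop: valleys are coarse (190,78)/(193,170) and (204,390)/(207,458), and fine (600,78)/(600,172) and (590,380)/(590,460). The far top corners of the near leaves are (53,184), (320,184), (476,185) and (737,184); the six screws are also clear.

```bash
python3 - <<'E'
from h import *
np.set_printoptions(precision=4,suppress=True)
T=ctrl.camera_params("top");W=ctrl.camera_params("wrist");W["view"]=np.load("w1v.npy")
g=lambda x,y:((x+.5)/4-.5+224,(y+.5)/4-.5+168); tg=lambda x,y:((x+.5)/4-.5+155,(y+.5)/4-.5+198)
for a,b in(((53,184),(348,170)),((320,184),(232,190)),((737,184),(55,220)),((476,185),(172,203))):print("leaf top",tri([(g(*a),W),(tg(*b),T)]))
S=[((762,54),(53,279)),((395,53),(216,249)),((27,55),(380,218)),((734,440),(27,94)),((396,442),(187,64)),((57,442),(348,33))]
for a,b in S: print("screw",tri([(g(*a),W),(tg(*b),T)]))
P=np.array([onz(g(*a),W,.0085) for a,b in S]);c=P.mean(0);ux=P[3:].mean(0)-P[:3].mean(0);uy=P[[0,3]].mean(0)-P[[2,5]].mean(0)
u=np.arctan2(ux[1],ux[0]);v=np.arctan2(uy[1],uy[0])-np.pi/2;print("plate wrist",c,np.degrees([u,v]))
u=(u+v)/2;X=np.array([np.cos(u),np.sin(u)]);Y=np.array([-X[1],X[0]])
for n,q in(("coarse",[(190,78),(193,170),(204,390),(207,458)]),("fine",[(600,78),(600,172),(590,380),(590,460)])):
  for a in q: d=onz(g(*a),W,.022)[:2]-c[:2];print(n,d@X,d@Y)
print(ctrl.get_obs()["eef_pos"])
for m,h in(((.4643,-.0451),4.6),):
  a=np.radians(h);print(tool([m[0]+.008*np.cos(a),m[1]+.008*np.sin(a),.12],a+np.pi))
E
```

```text
leaf top [0.5442 0.1464 0.0298]
leaf top [0.5352 0.2044 0.0277]
leaf top [0.5228 0.2978 0.0149]
leaf top [0.5326 0.239  0.0107]
screw [0.4936 0.2991 0.0081]
screw [0.5084 0.2168 0.002 ]
screw [0.5223 0.133  0.006 ]
screw [0.5895 0.3162 0.0044]
screw [0.6039 0.2329 0.0039]
screw [0.6176 0.1494 0.0062]
plate wrist [0.5546 0.2246 0.0085] [9.7443 9.6758]
coarse -0.045038004832764954 -0.045102407586276
coarse -0.02426906580332519 -0.045323497764601255
coarse 0.02879549037750309 -0.04508699601103582
coarse 0.046310977217977375 -0.04513385226972588
fine -0.044779654471171736 0.04510214493269104
fine -0.023547656591877592 0.045937687891497374
fine 0.02653186853162489 0.04565517754519071
fine 0.04710582285269523 0.046498788460000294
[0.534  0.2207 0.2006]
(array([ 0.1049, -0.2511,  0.0807]), array([ 0.0002, -0.0014,  0.0871]))
```

>>> {"name": "jog_arm", "arguments": {
  "offsets": {"moves": [[0.02,-0.05,0.01,0,0,0.03,1],[0.04,-0.1,0.02,0,0,0.06,1],[0.06,-0.15,0.04,0,0,0.087,1],[0.085,-0.2,0.06,0,0,0.087,1],[0.105,-0.251,0.08,0,0,0.087,1],[0.105,-0.251,0.08,0,0,0.087,1],[0.105,-0.251,0.08,0,0,0.087,1]]}
}}

```text
time_s: 2.28
eef_pos: [0.4728, -0.0428, 0.1214]
eef_rot: [0.0, -0.041, 0.999, 0.0]
wrist_force: [-0.4, -0.2, 0.2]
opening: 1.001
grasp_force: 0.0
```

```bash
python3 - <<'E'
from h import *
a=np.radians(4.6);print(tool([.464+.008*np.cos(a),-.0451+.008*np.sin(a),.004],a+np.pi))
p=ctrl.camera_params("wrist");im=ctrl.camera("wrist");cv2.imwrite("pics/w2.png",im)
np.save("w2v.npy",p["view"]);u=np.array([np.cos(a),np.sin(a),0]);c=np.array([.464,-.0451,.014])
print(proj([c-.058*u,c,c+.058*u,c+.066*u+[0,0,.015]],p))
E
```

```text
(array([ 0.0009, -0.0017,  0.1174]), array([0.0006, 0.0001, 0.0021]))
[[318.23642452 142.33119019]
 [318.20389577 226.61699269]
 [318.19230867 300.25393691]
 [318.05407884 319.71253918]]
```

View pics/w2.png

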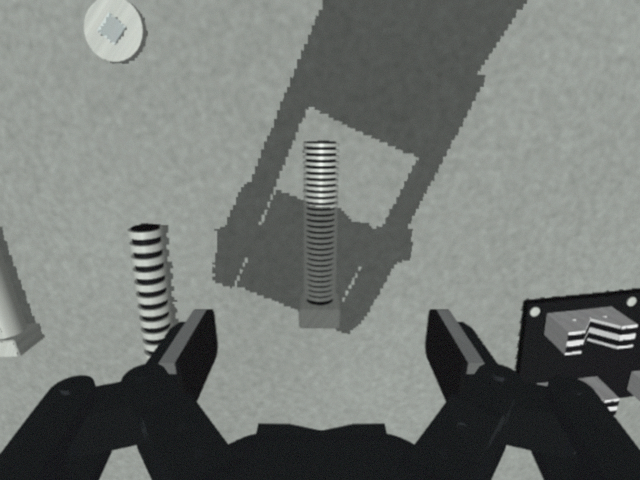

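The wrist view shows the fine bolt's tip at (320,141) and its head at (320,315), both within about 1 mm of the prediction. I'll descend and grip.

>>> {"name": "jog_arm", "arguments": {
  "offsets": {"moves": [[0,-0.001,0.04,0,0,0.002,1],[0.001,-0.001,0.08,0,0,0.002,1],[0.001,-0.001,0.105,0,0,0.002,1],[0.001,-0.001,0.117,0,0,0.002,1],[0.001,-0.001,0.117,0,0,0.002,0.6],[0.001,-0.001,0.117,0,0,0.002,0.2],[0.001,-0.001,0.117,0,0,0.002,0.0],[0.001,-0.001,0.117,0,0,0.002,0.0],[0.001,-0.001,0.117,0,0,0.002,0.0],[0.001,-0.001,0.117,0,0,0.002,0.0]]}
}}

```text
time_s: 3.58
eef_pos: [0.473, -0.0452, 0.0055]
eef_rot: [0.001, -0.04, 0.999, -0.0]
wrist_force: [-1.1, -0.2, 6.1]
opening: 0.253
grasp_force: 58.6
```

>>> {"name": "jog_arm", "arguments": {
  "offsets": {"moves": [[0,0,-0.01,0,0,0,0],[0,0,-0.04,0,0,0,0],[0,0,-0.08,0,0,0,0],[0,0,-0.1,0,0,0,0],[0,0,-0.1,0,0,0,0],[0,0,-0.1,0,0,0,0]]}
}}

```text
time_s: 4.32
eef_pos: [0.4709, -0.0446, 0.1033]
eef_rot: [-0.001, -0.04, 0.999, 0.0]
wrist_force: [-0.6, 0.4, -5.3]
opening: 0.255
grasp_force: 59.8
```

```bash
python3 - <<'E'
from h import *
o=ctrl.get_obs();print(o["torque"],o["opening"])
p=ctrl.camera_params("wrist");im=ctrl.camera("wrist");cv2.imwrite("pics/w3.png",im)
u=np.radians(9.7);X=np.array([np.cos(u),np.sin(u)]);Y=np.array([-X[1],X[0]])
P=np.array([.555,.2241])+.045*Y+.008*X;print(tool([*P,.08],u+np.pi))
w,x,y,z=o["eef_rot"];r=R.from_quat([x,y,z,w])
q=lambda t:o["eef_pos"]+r.apply(t)
print(proj([q([.066,0,-.0095]),q([.008,0,-.0095]),q([-.05,0,-.0095])],p))
E
```

```text
[-0.01075188  0.04472333  0.01904375] 0.25450532405452936
(array([-0.1096,  0.3066,  0.023 ]), array([ 0.0012, -0.0025, -0.0892]))
[[320.09290775 163.95858504]
 [320.13679042 308.54828552]
 [320.18361164 419.27377232]]
```

View pics/w3.png

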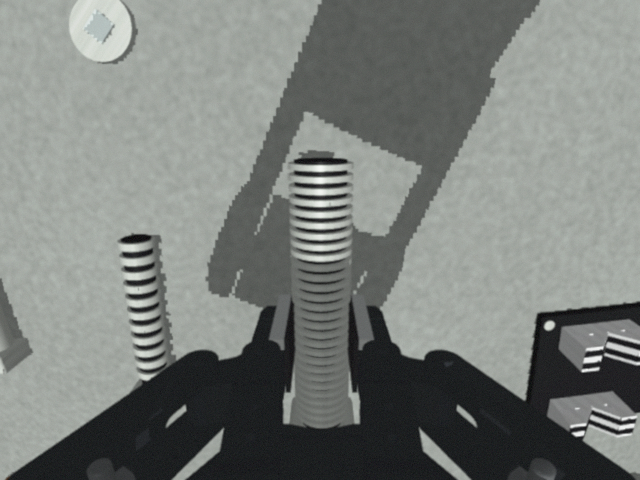

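The picture shows the bolt level in the grip, with its tip face at (320,162) against 164 predicted. I'll carry it over the fine seat.

>>> {"name": "jog_arm", "arguments": {
  "offsets": {"moves": [[-0.01,0.03,0,0,0,-0.01,0],[-0.03,0.08,0,0,0,-0.03,0],[-0.045,0.13,0,0,0,-0.05,0],[-0.065,0.18,0,0,0,-0.07,0],[-0.08,0.23,0,0,0,-0.089,0],[-0.1,0.28,0,0,0,-0.089,0],[-0.109,0.306,0.01,0,0,-0.089,0],[-0.109,0.306,0.023,0,0,-0.089,0],[-0.109,0.306,0.023,0,0,-0.089,0],[-0.109,0.306,0.023,0,0,-0.089,0]]}
}}

```text
time_s: 5.62
eef_pos: [0.5557, 0.2676, 0.0807]
eef_rot: [-0.001, -0.084, 0.996, -0.0]
wrist_force: [0.3, -0.3, -4.2]
opening: 0.254
grasp_force: 59.9
```

```bash
cat > seat.py <<'E'
from h import *
import sys
s,z=float(sys.argv[1]),float(sys.argv[2]);u=np.radians(9.7);X=np.array([np.cos(u),np.sin(u)]);Y=np.array([-X[1],X[0]])
P=np.array([.555,.2241])+s*Y+.008*X;print(tool([*P,z],u+np.pi))
E
python3 seat.py .045 .0295
```

```text
(array([-0.0001,  0.0022,  0.0512]), array([-0.0004, -0.0016, -0.0013]))
```

>>> {"name": "jog_arm", "arguments": {
  "offsets": {"moves": [[0,0.0015,0.02,0,0,0,0],[0,0.0015,0.035,0,0,0,0],[0,0.0015,0.042,0,0,0,0],[0,0.0015,0.046,0,0,0,0],[0,0.0015,0.049,0,0,0,0],[0,0.0015,0.049,0,0,0,0]]}
}}

```text
time_s: 6.38
eef_pos: [0.5561, 0.2703, 0.0325]
eef_rot: [0.0, -0.085, 0.996, -0.0]
wrist_force: [-0.0, -0.1, -4.4]
opening: 0.253
grasp_force: 60.0
```

```bash
python3 seat.py .045 .0295
```

```text
(array([ 0.0009, -0.0004,  0.003 ]), array([-0.0001,  0.0005,  0.    ]))
```

>>> {"name": "jog_arm", "arguments": {
  "offsets": {"moves": [[0,0,0.0015,0,0,0,0],[0,0,0.0015,0,0,0,0]]}
}}

```text
time_s: 6.62
eef_pos: [0.5564, 0.2703, 0.0315]
eef_rot: [0.001, -0.085, 0.996, 0.0]
wrist_force: [0.5, -0.7, -0.8]
opening: 0.253
grasp_force: 60.3
```

>>> {"name": "jog_arm", "arguments": {
  "offsets": {"moves": [[0,0,0.001,0,0,0,0],[0,0,0.001,0,0,0,0]]}
}}

```text
time_s: 6.88
eef_pos: [0.5565, 0.2703, 0.031]
eef_rot: [0.001, -0.084, 0.996, -0.0]
wrist_force: [-1.5, -1.9, 4.9]
opening: 0.254
grasp_force: 61.1
```

```bash
python3 -c "
from bench import ctrl;print(ctrl.get_obs()['torque'])"
```

```text
[-0.45296245  0.56891681 -0.00991677]
```

>>> {"name": "jog_arm", "arguments": {
  "offsets": {"moves": [[0,0,0.001,0,0,0,0],[0,0,0.001,0,0,0,0]]}
}}

```text
time_s: 7.12
eef_pos: [0.5566, 0.2702, 0.0309]
eef_rot: [0.001, -0.085, 0.996, -0.0]
wrist_force: [-5.5, -3.0, 12.2]
opening: 0.254
grasp_force: 61.9
```

```bash
python3 -c "
from bench import ctrl;print(ctrl.get_obs()['torque'])"
```

```text
[-0.65269241  1.08248853 -0.07626579]
```

>>> {"name": "jog_arm", "arguments": {
  "offsets": {"moves": [[0,0,0,0,0,0,0.3],[0,0,0,0,0,0,0.4],[0,0,0,0,0,0,0.5],[0,0,0,0,0,0,0.6],[0,0,0,0,0,0,0.6]]}
}}

```text
time_s: 7.75
eef_pos: [0.5558, 0.2703, 0.0287]
eef_rot: [-0.0, -0.084, 0.996, 0.0]
wrist_force: [-0.2, 0.6, -0.0]
opening: 0.601
grasp_force: 0.0
```

>>> {"name": "jog_arm", "arguments": {
  "offsets": {"moves": [[0,0,-0.02,0,0,0,0.6],[0,0,-0.06,0,0,0,0.7],[0,0,-0.1,0,0,0,1],[0.02,0,-0.13,0,0,0,1],[0.03,0,-0.14,0,0,0,1],[0.03,0,-0.14,0,0,0,1]]}
}}

```text
time_s: 8.5
eef_pos: [0.5262, 0.2654, 0.1697]
eef_rot: [0.001, -0.085, 0.996, 0.0]
wrist_force: [0.2, 0.5, 0.1]
opening: 0.998
grasp_force: 0.0
```

```bash
cat > look.py <<'E'
from h import *
import sys
p=ctrl.camera_params("wrist");im=ctrl.camera("wrist");cv2.imwrite(f"pics/{sys.argv[1]}.png",im);np.save(sys.argv[1]+"v.npy",p["view"])
u=np.radians(9.7);X=np.array([np.cos(u),np.sin(u),0]);Y=np.array([-X[1],X[0],0]);c=np.array([.555,.2241,.039])
for s in(.045,-.045):print(s,proj([c+s*Y+k*X for k in(-.058,0,.058)],p).round(1).tolist())
q=proj([c+s*Y+k*X for s in(.045,-.045) for k in(-.075,.09)],p);a=np.clip(q.min(0)-25,0,[639,479]).astype(int);b=np.clip(q.max(0)+25,0,[639,479]).astype(int)
k=min(800/(b-a)[0],600/(b-a)[1]);cv2.imwrite(f"pics/{sys.argv[1]}c.png",cv2.resize(im[a[1]:b[1],a[0]:b[0]],None,fx=k,fy=k,interpolation=cv2.INTER_CUBIC));print(a,k)
E
python3 look.py w4
```

```text
0.045 [[319.7, 182.1], [319.7, 255.1], [319.8, 319.3]]
-0.045 [[199.8, 182.4], [207.0, 254.9], [213.9, 318.8]]
[172 133] 2.4691358024691357
```

View pics/w4c.png

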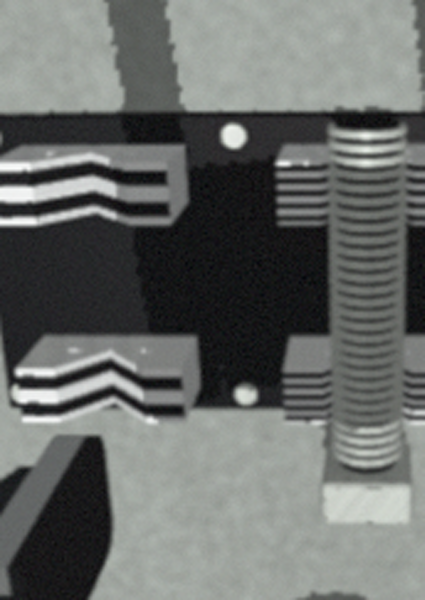

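Fine bolt seated: tip face at about (321,181) against (320,182) predicted, centred between the leaves with the head clear. Now the coarse bolt.

```bash
python3 - <<'E'
from h import *
a=np.radians(3.2);print(tool([.533+.008*np.cos(a),-.1668+.008*np.sin(a),.12],a+np.pi))
E
```

```text
(array([ 0.058 , -0.4279,  0.0486]), array([-1.000e-04, -0.000e+00,  1.135e-01]))
```

>>> {"name": "jog_arm", "arguments": {
  "offsets": {"moves": [[0.008,-0.05,0,0,0,0.02,1],[0.015,-0.1,0,0,0,0.04,1],[0.02,-0.15,0,0,0,0.06,1],[0.03,-0.2,0.01,0,0,0.08,1],[0.035,-0.25,0.02,0,0,0.1,1],[0.04,-0.3,0.03,0,0,0.113,1],[0.05,-0.36,0.04,0,0,0.113,1],[0.058,-0.428,0.048,0,0,0.113,1],[0.058,-0.428,0.048,0,0,0.113,1],[0.058,-0.428,0.048,0,0,0.113,1]]}
}}

```text
time_s: 9.8
eef_pos: [0.5405, -0.1664, 0.1193]
eef_rot: [-0.001, -0.027, 1.0, 0.001]
wrist_force: [1.2, 0.7, -0.2]
opening: 0.997
grasp_force: 0.0
```

```bash
python3 - <<'E'
from h import *
a=np.radians(3.2);print(tool([.533+.008*np.cos(a),-.1668+.008*np.sin(a),.004],a+np.pi))
p=ctrl.camera_params("wrist");im=ctrl.camera("wrist")
u=np.array([np.cos(a),np.sin(a),0]);c=np.array([.533,-.1668,.014])
q=proj([c-.058*u,c,c+.058*u,c+.066*u+[0,0,.015]],p);print(q)
for f in q: cv2.drawMarker(im,tuple(int(v) for v in f),(0,0,255),0,10,1)
cv2.imwrite("pics/w5.png",im[100:360,220:420].repeat(2,0).repeat(2,1))
E
```

```text
(array([-0.0008, -0.0002,  0.1153]), array([ 0.0018, -0.0022, -0.0013]))
[[320.11444803 145.25102312]
 [320.2395442  229.88489356]
 [320.3532194  303.78130075]
 [320.37059396 323.47233462]]
```

View pics/w5.png

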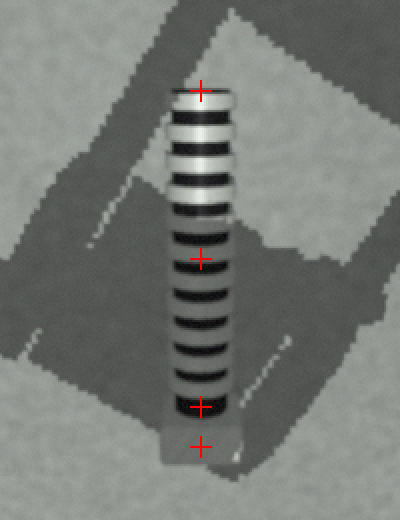

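The predicted markers sit on the bolt's tip, axis and head, so I'll descend and grip.

>>> {"name": "jog_arm", "arguments": {
  "offsets": {"moves": [[0,0,0.04,0,0,0,1],[0,0,0.08,0,0,0,1],[0,0,0.105,0,0,0,1],[0,0,0.116,0,0,0,1],[0,0,0.116,0,0,0,0.6],[0,0,0.116,0,0,0,0.2],[0,0,0.116,0,0,0,0.0],[0,0,0.116,0,0,0,0.0],[0,0,0.116,0,0,0,0.0],[0,0,0.116,0,0,0,0.0]]}
}}

```text
time_s: 11.1
eef_pos: [0.542, -0.167, 0.0061]
eef_rot: [0.001, -0.028, 1.0, -0.001]
wrist_force: [-0.7, -0.1, 5.7]
opening: 0.255
grasp_force: 58.5
```

>>> {"name": "jog_arm", "arguments": {
  "offsets": {"moves": [[0,0,-0.01,0,0,0,0],[0,0,-0.04,0,0,0,0],[0,0,-0.08,0,0,0,0],[0,0,-0.1,0,0,0,0],[0,0,-0.1,0,0,0,0],[0,0,-0.1,0,0,0,0]]}
}}

```text
time_s: 11.85
eef_pos: [0.5401, -0.1659, 0.1035]
eef_rot: [-0.001, -0.028, 1.0, 0.001]
wrist_force: [-0.5, -0.1, -5.1]
opening: 0.257
grasp_force: 59.4
```

```bash
python3 seat.py -.045 .08
```

```text
(array([-0.0498,  0.3447,  0.0239]), array([ 0.0014, -0.0019, -0.1132]))
```

>>> {"name": "jog_arm", "arguments": {
  "offsets": {"moves": [[-0.005,0.03,0,0,0,-0.01,0],[-0.012,0.08,0,0,0,-0.03,0],[-0.02,0.13,0,0,0,-0.05,0],[-0.03,0.18,0,0,0,-0.07,0],[-0.035,0.24,0,0,0,-0.09,0],[-0.045,0.3,0,0,0,-0.113,0],[-0.05,0.335,0.005,0,0,-0.113,0],[-0.05,0.345,0.023,0,0,-0.113,0],[-0.05,0.345,0.023,0,0,-0.113,0],[-0.05,0.345,0.023,0,0,-0.113,0]]}
}}

```text
time_s: 13.1
eef_pos: [0.5712, 0.1795, 0.0809]
eef_rot: [-0.001, -0.084, 0.996, -0.0]
wrist_force: [0.5, 0.3, -3.7]
opening: 0.254
grasp_force: 59.6
```

```bash
python3 seat.py -.045 .0295
```

```text
(array([0.0004, 0.0018, 0.0514]), array([-0.0003, -0.0019, -0.0014]))
```

>>> {"name": "jog_arm", "arguments": {
  "offsets": {"moves": [[0,0.001,0.02,0,0,0,0],[0,0.001,0.035,0,0,0,0],[0,0.001,0.042,0,0,0,0],[0,0.001,0.046,0,0,0,0],[0,0.001,0.049,0,0,0,0],[0,0.001,0.049,0,0,0,0]]}
}}

```text
time_s: 13.85
eef_pos: [0.5718, 0.1818, 0.0331]
eef_rot: [0.0, -0.085, 0.996, -0.0]
wrist_force: [0.6, -0.8, -3.8]
opening: 0.255
grasp_force: 59.7
```

```bash
python3 seat.py -.045 .0295
```

```text
(array([ 0.0014, -0.0005,  0.0036]), array([-0.0003,  0.0004,  0.0001]))
```

>>> {"name": "jog_arm", "arguments": {
  "offsets": {"moves": [[0,0,0.0015,0,0,0,0],[0,0,0.0015,0,0,0,0]]}
}}

```text
time_s: 14.1
eef_pos: [0.5721, 0.1818, 0.032]
eef_rot: [0.001, -0.085, 0.996, -0.0]
wrist_force: [0.3, -0.8, 1.1]
opening: 0.253
grasp_force: 60.1
```

>>> {"name": "jog_arm", "arguments": {
  "offsets": {"moves": [[0,0,0.001,0,0,0,0],[0,0,0.001,0,0,0,0]]}
}}

```text
time_s: 14.35
eef_pos: [0.5723, 0.1816, 0.0315]
eef_rot: [0.001, -0.085, 0.996, -0.0]
wrist_force: [-1.4, -2.9, 5.8]
opening: 0.254
grasp_force: 60.9
```

```bash
python3 seat.py -.045 .0295;  python3 -c "
from bench import ctrl;print(ctrl.get_obs()['torque'])"
```

```text
(array([ 0.0019, -0.0002,  0.002 ]), array([-0.0006,  0.0013, -0.    ]))
[-0.43162039  0.60112551  0.00227575]
```

Contact, like the first one. One more millimetre, then release and lift.

>>> {"name": "jog_arm", "arguments": {
  "offsets": {"moves": [[0,0,0.001,0,0,0,0],[0,0,0.001,0,0,0,0]]}
}}

```text
time_s: 14.6
eef_pos: [0.5723, 0.1816, 0.0314]
eef_rot: [0.001, -0.085, 0.996, -0.0]
wrist_force: [-4.5, -3.5, 12.0]
opening: 0.252
grasp_force: 61.5
```

>>> {"name": "jog_arm", "arguments": {
  "offsets": {"moves": [[0,0,0,0,0,0,0.3],[0,0,0,0,0,0,0.4],[0,0,0,0,0,0,0.5],[0,0,0,0,0,0,0.6],[0,0,0,0,0,0,0.6]]}
}}

```text
time_s: 15.22
eef_pos: [0.5715, 0.1819, 0.0292]
eef_rot: [-0.0, -0.085, 0.996, 0.0]
wrist_force: [-0.0, 0.6, -0.3]
opening: 0.599
grasp_force: 0.0
```

>>> {"name": "jog_arm", "arguments": {
  "offsets": {"moves": [[0,0,-0.02,0,0,0,0.6],[0,0,-0.06,0,0,0,0.6],[0,0,-0.1,0,0,0,1],[0.02,0.02,-0.13,0,0,0,1],[0.03,0.045,-0.14,0,0,0,1],[0.03,0.045,-0.14,0,0,0,1],[0.03,0.045,-0.14,0,0,0,1]]}
}}

```text
time_s: 16.1
eef_pos: [0.5347, 0.2208, 0.1698]
eef_rot: [0.0, -0.085, 0.996, -0.0]
wrist_force: [-0.2, -0.7, 0.3]
opening: 0.994
grasp_force: 0.0
```

```bash
python3 look.py w6
python3 - <<'E'
from h import *
# rectify wrist view onto plane z=39mm in plate frame; 0.5 mm/px, find dark/bright extents along each seat axis
p=ctrl.camera_params("wrist");p["view"]=np.load("w6v.npy");im=cv2.imread("pics/w6.png",0)
w4=ctrl.camera_params("wrist");w4["view"]=np.load("w4v.npy");i4=cv2.imread("pics/w4.png",0)
u=np.radians(9.7);X=np.array([np.cos(u),np.sin(u),0]);Y=np.array([-X[1],X[0],0]);c=np.array([.555,.2241,.039])
for n,i,q,s in(("fine,w4",i4,w4,.045),("fine,w6",im,p,.045),("coarse,w6",im,p,-.045)):
  k=np.arange(-70,86,2);g=np.zeros(len(k))
  for d in(-.003,0,.003):
    uv=proj([c+(s+d)*Y+t/1e3*X for t in k],q).astype(np.float32);g+=cv2.remap(i,uv[:,:1],uv[:,1:],1).ravel()/3
  print(n,[f"{a}:{int(b)}" for a,b in zip(k,g) if a<-40 or a>44])
  for kk in(-15,0,15):
    t=np.arange(-24,25,2);uv=proj([c+(s+v/1e3)*Y+kk/1e3*X for v in t],q).astype(np.float32);print(kk,cv2.remap(i,uv[:,:1],uv[:,1:],1).ravel().tolist())
E
```

```text
0.045 [[380.6, 181.2], [377.0, 254.2], [373.5, 318.5]]
-0.045 [[259.9, 181.1], [263.5, 254.1], [267.0, 318.4]]
[233 133] 2.479338842975207
fine,w4 ['-70:163', '-68:166', '-66:172', '-64:168', '-62:106', '-60:21', '-58:16', '-56:66', '-54:207', '-52:77', '-50:204', '-48:97', '-46:203', '-44:105', '-42:110', '46:172', '48:121', '50:176', '52:128', '54:172', '56:146', '58:162', '60:137', '62:59', '64:102', '66:125', '68:171', '70:200', '72:205', '74:204', '76:204', '78:205', '80:206', '82:191', '84:162']
-15 [22, 17, 16, 17, 19, 19, 53, 102, 88, 65, 63, 71, 75, 66, 69, 60, 75, 97, 91, 23, 19, 19, 21, 16, 15]
0 [20, 21, 21, 20, 25, 23, 50, 104, 99, 106,
[... 895 characters left out ...]

coarse,w6 ['-70:163', '-68:161', '-66:163', '-64:164', '-62:142', '-60:25', '-58:17', '-56:24', '-54:178', '-52:214', '-50:206', '-48:60', '-46:34', '-44:144', '-42:214', '46:42', '48:46', '50:149', '52:203', '54:199', '56:108', '58:32', '60:30', '62:38', '64:90', '66:109', '68:159', '70:191', '72:204', '74:203', '76:204', '78:204', '80:203', '82:203', '84:169']
-15 [21, 17, 17, 19, 20, 15, 60, 94, 40, 23, 19, 23, 21, 20, 19, 31, 55, 96, 84, 22, 19, 20, 22, 18, 16]
0 [23, 20, 22, 23, 20, 23, 58, 107, 112, 116, 118, 117, 114, 115, 111, 110, 109, 103, 60, 20, 21, 21, 17, 18, 17]
15 [20, 85, 126, 123, 125, 124, 118, 90, 30, 22, 29, 30, 29, 24, 22, 17, 38, 92, 109, 125, 124, 123, 125, 125, 125]
```

```bash
python3 -c "
from bench import ctrl;print(ctrl.hand_in())"
```

```text
the job is handed in; nothing more can be done
None
```

I seated the fine and coarse bolts in their matching gauge notches, each centred to about 1 mm with its head clear, did not touch the smooth bolt, and handed the job in at about 16 s; levelness was judged from contact forces and wrist-camera images only.

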